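# Check the hinges of three wooden chests

### The job

The lids of the three little wooden chests have just been hung and all stand open; one of them has a hinge that binds. Try all three: swing each lid gently down through its arc and feel how it goes - the two sound ones, even if one goes stiffly, end fully shut and none may be let drop, while the one that comes up hard short of shut must not be forced but swung back up to stand open past upright. Then lay the new steel butt hinge from its carton inside the chest that needs it, and leave the other things on the bench alone.

Things in the scene. Friction and masses are not known exactly. Their poses are not given: they have to be found in the camera images.
- box_a: one of three like-looking wooden chests, fixed to the bench: carcass 120 deep (own x) x 150 wide (own y) x 70 mm high, walls 9 mm, on a board 150 x 160 x 12 mm; rim 82 mm and inner floor 21 mm above the bench, inside 102 x 132 mm. Origin: centre of the board's underside; z up. The lid's bar is at the front (own -x), its hinge along the rear (+x) top edge. Which lid binds must be felt
- lid_a (a joint): lid angle of box_a, rad: 0 shut, 1.57 upright, stop at 1.80 (leans back, stays). Lid 120 x 150 x 12 mm, 0.2 kg; below upright a free one falls when let go. A sound lid goes down to 0, freely or with an even drag of some 2 N at the bar; the binding one goes freely, then between 1.0 and 0.3 meets a springy stop that climbs about 1 N at the bar per mm
- leaf_a (a joint): give of the hinge leaves of box_a under load, rad: 0 unloaded; pressing the lid down against the point where it stops gives -0.001 per 1 N at the bar, and past -0.02 (20 N) the hinge is being forced (the reading is noisier than that)
- lid_a_bar (a point): middle of the lid's pull: round steel bar 10 mm thick, 100 mm long, parallel to the hinge, on two posts 84 mm apart, 40 mm out from the lid's front edge in the lid's plane. Moves with the lid on an arc of 160 mm radius about the hinge (shut: 88 mm above the bench, 100 mm in front of the chest's centre; upright: 242 mm above the bench)
- lid_a_hinge (a point): fixed point, middle of the hinge line of lid_a, 82 mm above the bench, 60 mm behind the chest's centre; the line runs along the chest's own y. With the lid shut the bar lies 160 mm in front of this point and 6 mm above it; both turn with the lid
- box_b: one of three like-looking wooden chests, fixed to the bench: carcass 120 deep (own x) x 150 wide (own y) x 70 mm high, walls 9 mm, on a board 150 x 160 x 12 mm; rim 82 mm and inner floor 21 mm above the bench, inside 102 x 132 mm. Origin: centre of the board's underside; z up. The lid's bar is at the front (own -x), its hinge along the rear (+x) top edge. Which lid binds must be felt
- lid_b (a joint): lid angle of box_b, rad: 0 shut, 1.57 upright, stop at 1.80 (leans back, stays). Lid 120 x 150 x 12 mm, 0.2 kg; below upright a free one falls when let go. A sound lid goes down to 0, freely or with an even drag of some 2 N at the bar; the binding one goes freely, then between 1.0 and 0.3 meets a springy stop that climbs about 1 N at the bar per mm
- leaf_b (a joint): give of the hinge leaves of box_b under load, rad: 0 unloaded; pressing the lid down against the point where it stops gives -0.001 per 1 N at the bar, and past -0.02 (20 N) the hinge is being forced (the reading is noisier than that)
- lid_b_bar (a point): middle of the lid's pull: round steel bar 10 mm thick, 100 mm long, parallel to the hinge, on two posts 84 mm apart, 40 mm out from the lid's front edge in the lid's plane. Moves with the lid on an arc of 160 mm radius about the hinge (shut: 88 mm above the bench, 100 mm in front of the chest's centre; upright: 242 mm above the bench)
- lid_b_hinge (a point): fixed point, middle of the hinge line of lid_b, 82 mm above the bench, 60 mm behind the chest's centre; the line runs along the chest's own y. With the lid shut the bar lies 160 mm in front of this point and 6 mm above it; both turn with the lid
- box_c: one of three like-looking wooden chests, fixed to the bench: carcass 120 deep (own x) x 150 wide (own y) x 70 mm high, walls 9 mm, on a board 150 x 160 x 12 mm; rim 82 mm and inner floor 21 mm above the bench, inside 102 x 132 mm. Origin: centre of the board's underside; z up. The lid's bar is at the front (own -x), its hinge along the rear (+x) top edge. Which lid binds must be felt
- lid_c (a joint): lid angle of box_c, rad: 0 shut, 1.57 upright, stop at 1.80 (leans back, stays). Lid 120 x 150 x 12 mm, 0.2 kg; below upright a free one falls when let go. A sound lid goes down to 0, freely or with an even drag of some 2 N at the bar; the binding one goes freely, then between 1.0 and 0.3 meets a springy stop that climbs about 1 N at the bar per mm
- leaf_c (a joint): give of the hinge leaves of box_c under load, rad: 0 unloaded; pressing the lid down against the point where it stops gives -0.001 per 1 N at the bar, and past -0.02 (20 N) the hinge is being forced (the reading is noisier than that)
- lid_c_bar (a point): middle of the lid's pull: round steel bar 10 mm thick, 100 mm long, parallel to the hinge, on two posts 84 mm apart, 40 mm out from the lid's front edge in the lid's plane. Moves with the lid on an arc of 160 mm radius about the hinge (shut: 88 mm above the bench, 100 mm in front of the chest's centre; upright: 242 mm above the bench)
- lid_c_hinge (a point): fixed point, middle of the hinge line of lid_c, 82 mm above the bench, 60 mm behind the chest's centre; the line runs along the chest's own y. With the lid shut the bar lies 160 mm in front of this point and 6 mm above it; both turn with the lid
- new_hinge: new steel butt hinge, folded shut, lying flat on the carton hinge_carton: 44 mm (own x) x 64 mm (own y) x 10 mm, 100 g; round barrel 10 mm thick along the edge at own -x, leaves 7 mm thick. Origin: centre of its underside
- screwdriver: bystander: screwdriver with a wooden handle, 200 mm long, lying flat. Origin: centre of its underside
- sanding_block: bystander: cork sanding block 110 x 60 x 35 mm. Origin: centre of its underside
- glue_bottle: bystander: white glue bottle, 60 mm across, 170 mm tall, standing behind the chests. Origin: centre of its underside
- paint_tin: bystander: tin 90 mm across, 110 mm tall, standing behind the chests. Origin: centre of its underside
- hinge_carton: bystander: closed cardboard carton 54 (own x) x 78 (own y) x 45 mm, 0.5 kg, in front of the chests, the new hinge lying on top of it. Origin: centre of its underside
- screw_box: bystander: carton of screws 85 x 55 x 50 mm. Origin: centre of its underside
- tape_measure: bystander: tape measure 75 x 40 x 68 mm. Origin: centre of its underside

How it is judged:
By the outcome, as a careful person would: the job done as asked, in the order asked, and still so for the second after the job is handed in, with the robot touching nothing.
It also fails if it takes over 72 s, if anything falls off the work surface, if the arm or the gripper's body presses on something with over 40 N, if the wrist force passes 120 N, or if a joint passes its speed limit or range.

### The arm

A 6-joint arm with a two-finger parallel gripper is mounted at the origin on the work surface. World frame = base frame: x ahead of the robot, y to its left, z up, the work surface at z = 0. Lengths are in m, angles in rad, forces in N, time in s.
With the tool pointing down it reaches from about 0.25 to 0.775 m from the base axis. Payload 4 kg.
Tool frame: the origin (TCP) lies on the centre line of the jaws, within the pads' length; the fingertips stand 8 mm ahead of it and the grasp point (between the pads) lies 11 mm behind it; z points along the fingers, y is the line along which they close (so a half turn about z gives the same grasp; the last joint's range is limited). The gripper opens to 94 mm and grips with 3 to 60 N. Pads are 16 mm wide; open, the fingers measure 119 mm over their backs; the gripper's body (75 mm by 177 mm) begins 78 mm behind the grasp point.
Start: joints at [-1.355, 0.087, 1.371, -0, 1.684, -0.103], TCP at [0.172, -0.522, 0.214] pointing down, gripper open.
Joint ranges: [-3.1, 3.1], [-0.76, 2.03], [0.27, 2.55], [-1.08, 4.22], [0.17, 2.65], [-2.57, 2.57]. Speed limits (rad/s): [2.79, 2.79, 3.14, 3.14, 3.14, 3.14].

### API

Orientations are given as a unit quaternion [w, x, y, z].
In Python, from plant import status, imaging, r, nets gives the robot as it stands.
- The arm moves only by the tool carry_out, never from a script. Its argument "series" is a list of rows, each a list of 2 entries, a list of its own where there are three numbers: the shift along the tool's x, y, z in mm, then the turn, a rotation vector about the tool's x, y, z in degrees. In form: [[[x, y, z], [wx, wy, wz]], ...]. A call has 1 to 12 rows; each row shifts and turns the commanded pose from where the row before left it, along the tool's axes as they then stand; what a row does not reach is not made up. A row lasts 1/8 s, in which the tool goes at most 62.5 mm and 10.7 degrees, less where a joint would pass 70% of its speed; a pose out of reach is approached as far as the arm can. A call is refused whole if a number of a shift passes 62.5 or a number of a turn 10.7, either way. A call with a gripper value outside its range is refused whole. "gripper" is the opening in per cent of the stroke, from 0 (shut) to 100 (fully open), set as the call begins (left out, the last holds). The fingers move at their own pace and stop on an object; the grip force is fixed at half the most. Time passes only in rows, so rows that do not move let the fingers close. It gives the time, the measured TCP pose, the force, the opening and the grip force at its end, in the units of the state.
- status.get_obs(): the state, without advancing time (a new reading comes with each control period).
- imaging.get_image(name): name is "scene" or "top" or "wrist"; returns the picture (480x640x3 uint8, red, green, blue); there is no depth.
- imaging.camera_model(name): a dict with "intrinsics" (3x3 intrinsics, pixels), "pose" (4x4, takes a point from camera to world coordinates); the wrist camera has in their place "mount" (4x4, takes a point from camera to tool coordinates, whose origin is the TCP and whose axes are the flange's). Camera axes: x right, y down, z forward; pixel columns grow to the right and rows downward; lengths in m; the calibration is good to about 2 mm. A picture is of the moment at which its call begins: read the wrist's pose just before it. camera_model takes no time and is no camera call.
- r.hand_in(): hands the job in; it is judged then, once.
Trained networks look in the newest picture that a camera, given by its name, has taken for a name from the list of things; names that differ only in an ending like _2 or _b are one class to them, and where a whole thing is asked for, a point or a joint stands for the part that bears it (a point fixed in the world has none). Each returns a list of dicts, best first, with "confidence" (0 to 1); they miss things now and then, are a little off and sometimes report something else, mostly with a low value. They report only what shows in the picture. A call takes as long as a camera call.
- nets.silhouettes(name, camera): "pixels" (480x640 bool, what is visible of it) and "bbox" ([left, top, right, bottom] in pixels, round what is visible of it).
The state is a dict: "t": time; "qpos": joint angles; "qvel": joint speeds; "joint_torque": joint torques, N m; "tool_pos": TCP position; "tool_rot": TCP orientation; "contact_force": force on the tool from outside, world axes, zero at the start; "moment": the same for the moment, N m; "opening": finger opening in m; "grasp_force": force on a finger pad.
Only numpy, scipy, OpenCV 4.12 (cv2) and the standard library are available. Lean on these libraries where they do the work, as an engineer would, in place of code of your own. Each camera call takes 0.05 s, during which the arm holds its last target. There are 200 camera calls.

## Working session

There is one attempt and no reset: what is moved stays moved. The work goes in short steps, Python scripts to look and compute and a tool call to move; the robot and the scene stay as the last step left them, time stands still between calls to the robot, and variables do not carry over. Pictures are saved under pics/ and viewed, at most 10 in all, crops included, and the job is handed in when it is done.

Besides the shell and the picture viewer there is one more tool, called after "Call:" by a JSON object that holds its "method" and its "body", one argument or row to a line. carry_out: Moves the arm, as the interface text tells. Its arguments: {"type":"object","properties":{"series":{"type":"array","items":{"type":"array"}},"gripper":{"type":"number"}},"required":["series"]}

```bash
ls; mkdir -p pics
python3 - <<'E'
from plant import status, imaging, r, nets
import cv2,numpy as np
o=status.get_obs();print({k:np.round(v,3).tolist() for k,v in o.items()})
for c in ["top","scene"]:
    im=imaging.get_image(c);cv2.imwrite(f"pics/{c}.png",im[:,:,::-1])
    m=imaging.camera_model(c);print(c,np.round(m["intrinsics"],1).tolist(),np.round(m["pose"],4).tolist())
print(np.round(imaging.camera_model("wrist")["mount"],4).tolist())
for n in ["box_a","lid_a","lid_a_bar","new_hinge","hinge_carton","screwdriver","sanding_block","glue_bottle","paint_tin"]:
  for c in ["top","scene"]:
    for d in nets.silhouettes(n,c):
        p=d["pixels"]; ys,xs=np.nonzero(p)
        print(n,c,round(d["confidence"],2),np.round(d["bbox"]).tolist(),p.sum(),cv2.minAreaRect(np.c_[xs,ys].astype(np.float32)) if len(xs) else None)
E
```

```text
pics
{'t': 0.0, 'qpos': [-1.355, 0.088, 1.372, -0.0, 1.684, -0.103], 'qvel': [0.001, -0.001, -0.0, -0.001, -0.0, -0.002], 'joint_torque': [-0.0, -34.019, -30.242, 0.072, 0.033, -0.0], 'tool_pos': [0.172, -0.522, 0.212], 'tool_rot': [-0.001, 0.987, 0.159, -0.0], 'contact_force': [0.162, 0.751, -0.146], 'moment': [-0.021, 0.023, -0.02], 'grasp_force': 0.0, 'opening': 0.094}
top [[524.1, 0.0, 320.0], [0.0, 524.1, 236.1], [0.0, 0.0, 1.0]] [[0.0217, -0.9797, 0.1995, 0.2853], [-0.9998, -0.0221, 0.0002, -0.0204], [0.0042, -0.1995, -0.9799, 1.424], [0.0, 0.0, 0.0, 1.0]]
scene [[440.5, 0.0, 317.3], [0.0, 440.5, 236.2], [0.0, 0.0, 1.0]] [[0.6917, 0.4462, -0.5679, 1.1628], [0.7222, -0.4382, 0.5352, -0.6087], [-0.01, -0.7803, -0.6253, 0.8462], [0.0, 0.0, 0.0, 1.0]]
[[0.0005, -0.973, -0.2309, 0.0664], [1.0, 0.0003, 0.001, -0.0001], [-0.0009, -0.2309, 0.973, -0.1713], [0.0, 0.0, 0.0, 1.0]]
box_a top 0.83 [384.0, 202.0, 455.0, 286.0] 4716 ((419.2790832519531, 242.40615844726562), (71.44029998779297, 78.67738342285156), 1.9749339818954468)
box_a top 0.81 [277.0, 168.0, 343.0, 257.0] 4813 ((310.45587
[... 3844 characters left out ...]
4 [417.0, 239.0, 446.0, 300.0] 1228 ((432.9292297363281, 267.1634216308594), (24.654590606689453, 62.36983108520508), 12.094758033752441)
glue_bottle scene 0.37 [342.0, 219.0, 393.0, 294.0] 1534 ((365.5446472167969, 257.10479736328125), (27.465898513793945, 85.7227554321289), 30.068584442138672)
glue_bottle scene 0.31 [219.0, 260.0, 279.0, 346.0] 2919 ((247.80767822265625, 300.9615173339844), (51.30976104736328, 84.03707885742188), 56.30992889404297)
paint_tin top 0.66 [360.0, 147.0, 391.0, 188.0] 1156 ((376.1981201171875, 167.05661010742188), (32.82917022705078, 42.30704879760742), 15.94539737701416)
paint_tin scene 0.72 [320.0, 317.0, 364.0, 380.0] 2264 ((340.0, 348.5), (61.0, 42.0), 90.0)
```

View pics/top.png

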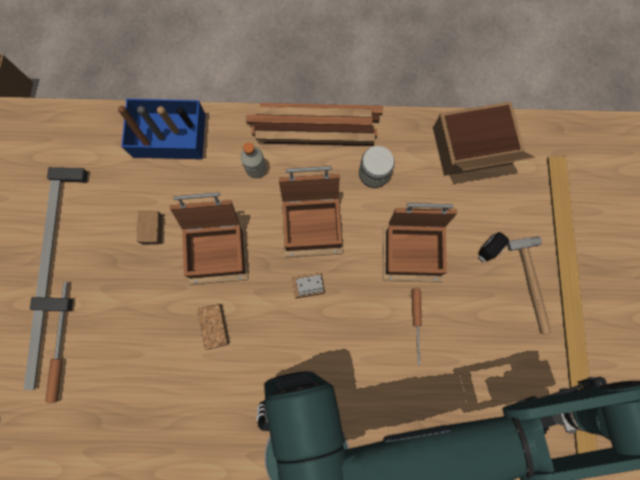

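View pics/scene.png

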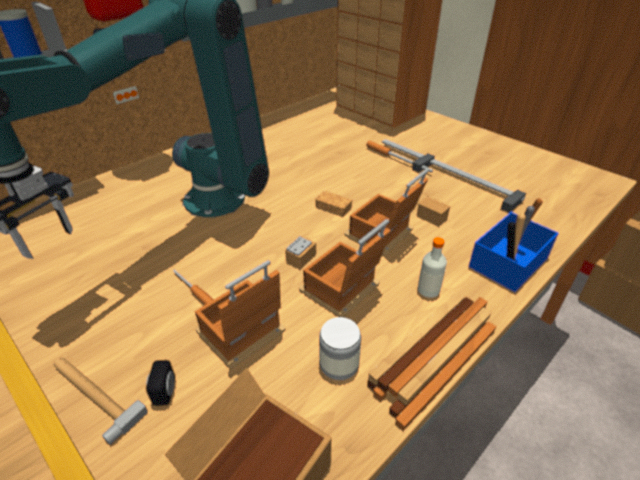

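```bash
cat > h.py <<'E'
import numpy as np, cv2
from plant import status, imaging, r, nets
def proj(c,P,M=None):
    m=imaging.camera_model(c); T=np.linalg.inv(m["pose"] if M is None else M)
    q=(T[:3,:3]@np.asarray(P,float).T).T+T[:3,3]; p=q@np.array(m["intrinsics"]).T
    return p[:,:2]/p[:,2:]
def ray(c,uv,z,M=None):
    m=imaging.camera_model(c);T=np.array(m["pose"] if M is None else M)
    d=T[:3,:3]@np.linalg.inv(m["intrinsics"])@np.array([uv[0],uv[1],1.]);o=T[:3,3]
    return o+d*(z-o[2])/d[2]
def blk(x0,x1,y0,y1,z0,z1): return np.array([[x,y,z] for x in(x0,x1) for y in(y0,y1) for z in(z0,z1)],float)
def parts(x,y,yaw,th):
    c,s=np.cos(yaw),np.sin(yaw);R=np.array([[c,-s,0],[s,c,0],[0,0,1]])
    def lid(B):
        ct,st=np.cos(th),np.sin(th); u=-B[:,0];w=B[:,2]  # u out from hinge, w above
        return np.c_[.06-(u*ct-w*st),B[:,1],.082+u*st+w*ct]
    L=[blk(-.075,.075,-.08,.08,0,.012),blk(-.06,.06,-.075,.075,.012,.082),
       lid(blk(-.12,0,-.075,.075,0,.012)),lid(blk(-.165,-.155,-.05,.05,.001,.011))]
    return [(R@p.T).T+[x,y,0] for p in L]
def mask(c,L):
    m=np.zeros((480,640),np.uint8)
    for p in L: cv2.fillConvexPoly(m,cv2.convexHull(np.round(proj(c,p)*16).astype(np.int32)),1,shift=4)
    return m>0
E
cat > fit.py <<'E'
from h import *
from scipy.optimize import minimize
for c in("top","scene"): imaging.get_image(c)
D={(n,c):[d["pixels"] for d in nets.silhouettes(n,c) if d["confidence"]>.5] for n in("box_a","lid_a") for c in("top","scene")}
ims={c:imaging.get_image(c)[:,:,::-1].copy() for c in("top","scene")}
iou=lambda a,b:(a&b).sum()/max(1,(a|b).sum())
for uv in[(213,250),(312,226),(416,248)]:
    g=ray("top",uv,.05); best=None
    def cost(v,det=False):
        L=parts(v[0],v[1],v[2]/1,v[3]);s=[]
        for c in("top","scene"):
            for n,Q in(("box_a",L[:3]),("lid_a",L[2:3])):
                s.append(max([iou(mask(c,Q),p) for p in D[n,c]]+[0]))
        return s if det else -sum(s)
    for th in(1.65,1.8):
      for yaw in(-.1,.1):
        o=minimize(cost,[g[0],g[1],yaw,th],method="Nelder-Mead",options=dict(initial_simplex=np.array([[g[0],g[1],yaw,th]]+[[g[0]+.02*(i==0),g[1]+.02*(i==1),yaw+.1*(i==2),th-.1*(i==3)] for i in range(4)]),maxiter=150))
        if best is None or o.fun<best.fun: best=o
    print(np.round(best.x,4),np.round(cost(best.x,True),2))
    for c in ims:
        for p in parts(*best.x):
            h=cv2.convexHull(np.round(proj(c,p)).astype(np.int32)); cv2.polylines(ims[c],[h],True,(0,255,0),1)
a=cv2.resize(ims["top"][140:300,150:470],None,fx=2.5,fy=2.5,interpolation=2)
cv2.imwrite("pics/fit.png",a)
E
python3 fit.py
```

```text
Traceback (most recent call last):
  File "fit.py", line 17, in <module>
    o=minimize(cost,[g[0],g[1],yaw,th],method="Nelder-Mead",options=dict(initial_simplex=np.array([[g[0],g[1],yaw,th]]+[[g[0]+.02*(i==0),g[1]+.02*(i==1),yaw+.1*(i==2),th-.1*(i==3)] for i in range(4)]),maxiter=150))
  File "fit.py", line 13, in cost
    s.append(max([iou(mask(c,Q),p) for p in D[n,c]]+[0]))
                      ~~~~^^^^^
  File "h.py", line 22, in mask
    for p in L: cv2.fillConvexPoly(m,cv2.convexHull(np.round(proj(c,p)*16).astype(np.int32)),1,shift=4)
                                                             ~~~~^^^^^
  File "h.py", line 4, in proj
    m=imaging.camera_model(c); T=np.linalg.inv(m["pose"] if M is None else M)
ValueError: time passes only in moves, steps and waits
```

Too many camera_model calls; I'll cache them.

```bash
sed -i 's/^def proj/import functools\ncm=functools.lru_cache(None)(imaging.camera_model)\ndef proj/; s/m=imaging.camera_model(c)/m=cm(c)/' h.py; timeout 400 python3 fit.py
```

```text
[0.5149 0.2611 0.1154 1.7765] [0.93 0.84 0.77 0.79]
[0.5946 0.0034 0.0949 1.7207] [0.91 0.83 0.91 0.81]
[ 0.53   -0.2778  0.0234  1.6857] [0.93 0.88 0.87 0.78]
```

View pics/fit.png

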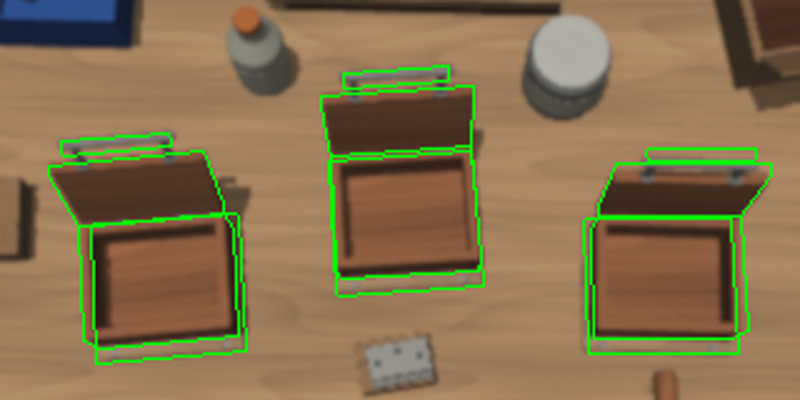

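```bash
cat >> h.py <<'E'
from scipy.spatial.transform import Rotation as Ro, Slerp
BOX=dict(L=(.5149,.2611,.1154),M=(.5946,.0034,.0949),R=(.53,-.2778,.0234))
def toolR(yaw,psi): # tool y along chest +x(yaw), tilted forward by psi
    R0=np.array([[0,1,0],[1,0,0],[0,0,-1.]])
    return Ro.from_euler('z',yaw)*Ro.from_matrix(R0)*Ro.from_euler('x',-psi)
def cur():
    o=status.get_obs(); w,x,y,z=o["tool_rot"]; return np.array(o["tool_pos"]),Ro.from_quat([x,y,z,w]),o
def bar(b,th):
    x,y,a=BOX[b] if isinstance(b,str) else b; c,s=np.cos(th),np.sin(th); d=.06-(.16*c-.006*s)
    return np.array([x+d*np.cos(a),y+d*np.sin(a),.082+.16*s+.006*c])
def rows(poses):
    "poses: list of (pos,Ro) waypoints, one per row; prints rows from the current pose"
    p,R,_=cur(); out=[]
    for q,S in poses:
        s=np.round(R.inv().apply(np.array(q)-p)*1e3,1); w=np.round((R.inv()*S).as_rotvec(degrees=True),1)
        out.append([s.tolist(),w.tolist()]); p=p+R.apply(s/1e3); R=R*Ro.from_rotvec(w,degrees=True)
    print(str(out).replace(" ",""))
def line(q,S,n):
    p,R,_=cur(); sl=Slerp([0,1],Ro.concatenate([R,S]))
    return [(p+(np.array(q)-p)*k/n,sl(k/n)) for k in range(1,n+1)]
E
python3 - <<'E'
from h import *
print(bar("R",1.68)); rows(line(list(bar("R",1.66)[:2])+[.36],toolR(.0234,0),12))
E
```

```text
[ 0.61337931 -0.27584857  0.24039299]
[[[41.1,-8.1,-12.2],[0.0,0.0,-6.1]],[[41.7,-3.6,-12.2],[0.0,0.0,-6.1]],[[41.8,0.8,-12.2],[0.0,0.0,-6.1]],[[41.6,5.2,-12.2],[0.0,0.0,-6.1]],[[40.7,9.7,-12.2],[0.0,0.0,-6.0]],[[39.5,13.8,-12.3],[0.0,0.0,-6.1]],[[37.9,18.0,-12.2],[0.0,0.0,-6.1]],[[35.7,21.8,-12.2],[0.0,0.0,-6.1]],[[33.1,25.6,-12.2],[0.0,0.0,-6.1]],[[30.3,28.9,-12.2],[0.0,0.0,-6.1]],[[27.0,32.0,-12.2],[0.0,0.0,-6.1]],[[23.5,34.6,-12.2],[0.0,0.0,-6.1]]]
```

Call:
{"method": "carry_out", "body": {
  "series": [
    [[41.1,-8.1,-12.2],[0,0,-6.1]],
    [[41.7,-3.6,-12.2],[0,0,-6.1]],
    [[41.8,0.8,-12.2],[0,0,-6.1]],
    [[41.6,5.2,-12.2],[0,0,-6.1]],
    [[40.7,9.7,-12.2],[0,0,-6.0]],
    [[39.5,13.8,-12.3],[0,0,-6.1]],
    [[37.9,18.0,-12.2],[0,0,-6.1]],
    [[35.7,21.8,-12.2],[0,0,-6.1]],
    [[33.1,25.6,-12.2],[0,0,-6.1]],
    [[30.3,28.9,-12.2],[0,0,-6.1]],
    [[27.0,32.0,-12.2],[0,0,-6.1]],
    [[23.5,34.6,-12.2],[0,0,-6.1]]
  ],
  "gripper": 30
}}

```text
t: 3.3
tool_pos: [0.6113, -0.2752, 0.3604]
tool_rot: [0.0, 0.697, 0.717, -0.0]
contact_force: [0.3, -0.7, 0.5]
opening: 0.0281
grasp_force: 0.0
```

```bash
cat >> h.py <<'E'
def wristlook(b,fn,th=1.7):
    "picture with predicted bar (1.7) and box overlaid"
    p,R,o=cur(); im=imaging.get_image("wrist")[:,:,::-1].copy()
    T=np.eye(4);T[:3,:3]=R.as_matrix();T[:3,3]=p; M=T@np.array(cm("wrist")["mount"])
    for q in parts(*BOX[b],th)[1:]:
        cv2.polylines(im,[cv2.convexHull(np.round(proj("wrist",q,M)).astype(np.int32))],True,(0,255,0),1)
    cv2.imwrite(fn,im); return M
E
python3 - <<'E'
from h import *
p,R,o=cur();print(p,R.as_matrix().round(3).tolist(),o["contact_force"],o["opening"],np.round(o["qpos"],2))
wristlook("R","pics/w1.png",1.66)
E
```

```text
[ 0.61126812 -0.27515469  0.36039293] [[-0.027, 1.0, 0.0], [1.0, 0.027, -0.0], [-0.0, 0.0, -1.0]] [ 0.28774371 -0.67365327  0.47135801] 0.028129432237132584 [-0.51  0.41  0.69 -0.    2.04 -0.53]
```

View pics/w1.png

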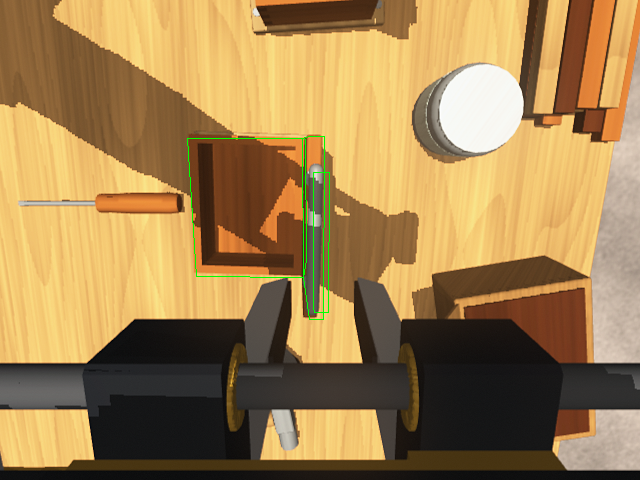

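Call:
{"method": "carry_out", "body": {
  "series": [
    [[0,-3.5,32.5],[0,0,0]],
    [[0,0,32.5],[0,0,0]],
    [[0,0,32.5],[0,0,0]],
    [[0,0,32.5],[0,0,0]],
    [[0,0,0],[0,0,0]]
  ]
}}

```text
t: 3.98
tool_pos: [0.6051, -0.2752, 0.2259]
tool_rot: [-0.004, 0.699, 0.715, -0.001]
contact_force: [-0.1, 0.0, 0.9]
opening: 0.0282
grasp_force: 0.0
```

Call:
{"method": "carry_out", "body": {
  "series": [
    [[0,0,0],[0,0,0]],
    [[0,0,0],[0,0,0]]
  ],
  "gripper": 15
}}

```text
t: 4.22
tool_pos: [0.6075, -0.2765, 0.2327]
tool_rot: [0.002, 0.699, 0.715, 0.001]
contact_force: [-0.2, -0.7, 0.9]
opening: 0.0148
grasp_force: 0.0
```

```bash
cat >> h.py <<'E'
def arc(b,t0,t1,n,k=.5,dn=0.):
    "rows along the arc for the cage; bar at the grasp point, tilt k*(1.57-th)"
    L=[]
    for i in range(1,n+1):
        th=t0+(t1-t0)*i/n; S=toolR(BOX[b][2],k*max(0,1.57-th)); L.append((bar(b,th)+S.apply([0,0,.011]),S))
    return L
E
python3 - <<'E'
from h import *
p,R,o=cur();print(p,bar("R",1.64)-p,o["contact_force"],o["opening"],o["grasp_force"])
wristlook("R","pics/w2.png",1.64)
rows(arc("R",1.64,1.05,12))
E
```

```text
[ 0.60746159 -0.2764922   0.23267364] [-0.00043329  0.00049499  0.00852849] [-0.23697574 -0.69745207  0.85635445] 0.014825590870967666 0.04731164895929396
[[[0.5,-8.2,1.6],[0.2,0.1,0.0]],[[-0.0,-7.7,-0.3],[-0.8,0.0,0.0]],[[-0.0,-7.6,0.0],[-1.4,0.0,0.0]],[[-0.0,-7.6,0.2],[-1.4,0.0,0.0]],[[-0.0,-7.6,0.4],[-1.4,0.0,0.0]],[[-0.0,-7.6,0.6],[-1.4,0.0,0.0]],[[-0.0,-7.5,0.8],[-1.5,0.0,0.0]],[[-0.0,-7.6,1.0],[-1.4,0.0,0.0]],[[-0.0,-7.5,1.2],[-1.4,0.0,0.0]],[[0.0,-7.5,1.3],[-1.4,0.0,0.0]],[[0.0,-7.4,1.6],[-1.4,0.0,0.0]],[[0.0,-7.4,1.7],[-1.4,0.0,0.0]]]
```

View pics/w2.png

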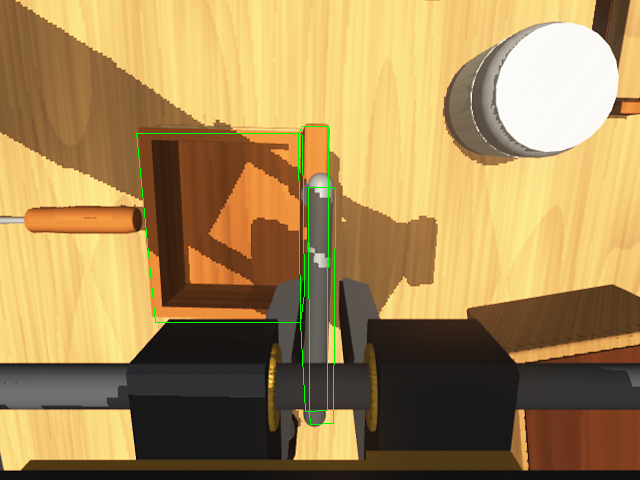

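```bash
cat >> h.py <<'E'
import json
def setcmd(p,R): json.dump([list(map(float,p)),R.as_quat().tolist()],open("cmd.json","w"))
def getcmd():
    a,b=json.load(open("cmd.json")); return np.array(a),Ro.from_quat(b)
def rows(poses):
    p,R=getcmd(); out=[]
    for q,S in poses:
        s=np.round(R.inv().apply(np.array(q)-p)*1e3,1)+0; w=np.round((R.inv()*S).as_rotvec(degrees=True),1)+0
        out.append([s.tolist(),w.tolist()]); p=p+R.apply(s/1e3); R=R*Ro.from_rotvec(w,degrees=True)
    setcmd(p,R); print(str(out).replace(" ",""))
def line(q,S,n):
    p,R=getcmd(); sl=Slerp([0,1],Ro.concatenate([R,S]))
    return [(p+(np.array(q)-p)*k/n,sl(k/n)) for k in range(1,n+1)]
E
python3 - <<'E'
from h import *
setcmd([.6075,-.2757,.231],toolR(.0234,0))
rows(arc("R",1.64,1.04,12))
t=1.04
while t>.3: rows(arc("R",t,t-.075,3)); t-=.075
E
```

```text
[[[-0.3,-8.5,0.1],[0.0,0.0,0.0]],[[0.0,-7.8,-0.2],[-0.9,0.0,0.0]],[[0.0,-7.7,0.0],[-1.4,0.0,0.0]],[[0.0,-7.7,0.2],[-1.4,0.0,0.0]],[[0.0,-7.8,0.5],[-1.5,0.0,0.0]],[[0.0,-7.7,0.6],[-1.4,0.0,0.0]],[[0.0,-7.7,0.8],[-1.4,0.0,0.0]],[[0.0,-7.6,1.0],[-1.5,0.0,0.0]],[[0.0,-7.7,1.2],[-1.4,0.0,0.0]],[[0.0,-7.6,1.4],[-1.4,0.0,0.0]],[[0.0,-7.5,1.7],[-1.5,0.0,0.0]],[[0.0,-7.6,1.8],[-1.4,0.0,0.0]]]
[[[0.0,-3.7,0.9],[-0.7,0.0,0.0]],[[0.0,-3.7,1.0],[-0.7,0.0,0.0]],[[0.0,-3.8,1.1],[-0.7,0.0,0.0]]]
[[[0.0,-3.7,1.1],[-0.7,0.0,0.0]],[[0.0,-3.7,1.1],[-0.8,0.0,0.0]],[[0.0,-3.7,1.2],[-0.7,0.0,0.0]]]
[[[0.0,-3.6,1.3],[-0.7,0.0,0.0]],[[0.0,-3.7,1.2],[-0.7,0.0,0.0]],[[0.0,-3.6,1.4],[-0.7,0.0,0.0]]]
[[[0.0,-3.6,1.4],[-0.7,0.0,0.0]],[[0.0,-3.6,1.4],[-0.8,0.0,0.0]],[[0.0,-3.6,1.5],[-0.7,0.0,0.0]]]
[[[0.0,-3.6,1.5],[-0.7,0.0,0.0]],[[0.0,-3.5,1.6],[-0.7,0.0,0.0]],[[0.0,-3.5,1.6],[-0.7,0.0,0.0]]]
[[[0.0,-3.5,1.7],[-0.7,0.0,0.0]],[[0.0,-3.5,1.7],[-0.8,0.0,0.0]],[[0.0,-3.5,1.7],[-0.7,0.0,0.0]]]
[[[0.0,-3.4,1.8],[-0.7,0.0,0.0]],[[0.0,-3.4,1.8],[-0.7,0.0,0.0]],[[0.0,-3.4,1.9],[-0.7,0.0,0.0]]]
[[[0.0,-3.4,2.0],[-0.7,0.0,0.0]],[[0.0,-3.3,1.9],[-0.8,0.0,0.0]],[[0.0,-3.4,2.1],[-0.7,0.0,0.0]]]
[[[0.0,-3.3,2.0],[-0.7,0.0,0.0]],[[0.0,-3.2,2.1],[-0.7,0.0,0.0]],[[0.0,-3.3,2.2],[-0.7,0.0,0.0]]]
[[[0.0,-3.2,2.1],[-0.7,0.0,0.0]],[[0.0,-3.2,2.3],[-0.8,0.0,0.0]],[[0.0,-3.1,2.2],[-0.7,0.0,0.0]]]
```

Call:
{"method": "carry_out", "body": {
  "series": [
    [[-0.3,-8.5,0.1],[0,0,0]],
    [[0,-7.8,-0.2],[-0.9,0,0]],
    [[0,-7.7,0],[-1.4,0,0]],
    [[0,-7.7,0.2],[-1.4,0,0]],
    [[0,-7.8,0.5],[-1.5,0,0]],
    [[0,-7.7,0.6],[-1.4,0,0]],
    [[0,-7.7,0.8],[-1.4,0,0]],
    [[0,-7.6,1.0],[-1.5,0,0]],
    [[0,-7.7,1.2],[-1.4,0,0]],
    [[0,-7.6,1.4],[-1.4,0,0]],
    [[0,-7.5,1.7],[-1.5,0,0]],
    [[0,-7.6,1.8],[-1.4,0,0]]
  ]
}}

```text
t: 5.78
tool_pos: [0.5151, -0.2784, 0.2115]
tool_rot: [0.093, 0.693, 0.709, 0.095]
contact_force: [-0.0, 0.6, -0.3]
opening: 0.0141
grasp_force: 0.1
```

Call:
{"method": "carry_out", "body": {
  "series": [
    [[0,-3.7,0.9],[-0.7,0,0]],
    [[0,-3.7,1.0],[-0.7,0,0]],
    [[0,-3.8,1.1],[-0.7,0,0]]
  ]
}}

```text
t: 6.15
tool_pos: [0.5061, -0.2787, 0.2055]
tool_rot: [0.106, 0.691, 0.707, 0.108]
contact_force: [-0.2, -0.5, 0.6]
opening: 0.0142
grasp_force: 0.2
```

Call:
{"method": "carry_out", "body": {
  "series": [
    [[0,-3.7,1.1],[-0.7,0,0]],
    [[0,-3.7,1.1],[-0.8,0,0]],
    [[0,-3.7,1.2],[-0.7,0,0]]
  ]
}}

```text
t: 6.52
tool_pos: [0.4965, -0.2789, 0.1985]
tool_rot: [0.119, 0.688, 0.705, 0.121]
contact_force: [0.2, 0.5, -0.9]
opening: 0.0142
grasp_force: 0.2
```

Call:
{"method": "carry_out", "body": {
  "series": [
    [[0,-3.6,1.3],[-0.7,0,0]],
    [[0,-3.7,1.2],[-0.7,0,0]],
    [[0,-3.6,1.4],[-0.7,0,0]]
  ]
}}

```text
t: 6.9
tool_pos: [0.4877, -0.2792, 0.1911]
tool_rot: [0.131, 0.686, 0.703, 0.134]
contact_force: [-1.0, -0.4, -0.2]
opening: 0.0144
grasp_force: 0.2
```

Call:
{"method": "carry_out", "body": {
  "series": [
    [[0,-3.6,1.4],[-0.7,0,0]],
    [[0,-3.6,1.4],[-0.8,0,0]],
    [[0,-3.6,1.5],[-0.7,0,0]]
  ]
}}

```text
t: 7.28
tool_pos: [0.4793, -0.2794, 0.183]
tool_rot: [0.144, 0.684, 0.7, 0.148]
contact_force: [-0.7, 0.6, -0.4]
opening: 0.0142
grasp_force: 0.2
```

Call:
{"method": "carry_out", "body": {
  "series": [
    [[0,-3.6,1.5],[-0.7,0,0]],
    [[0,-3.5,1.6],[-0.7,0,0]],
    [[0,-3.5,1.6],[-0.7,0,0]]
  ]
}}

```text
t: 7.65
tool_pos: [0.4716, -0.2795, 0.1743]
tool_rot: [0.157, 0.681, 0.697, 0.161]
contact_force: [0.0, 1.0, -0.4]
opening: 0.0141
grasp_force: 0.2
```

Call:
{"method": "carry_out", "body": {
  "series": [
    [[0,-3.5,1.7],[-0.7,0,0]],
    [[0,-3.5,1.7],[-0.8,0,0]],
    [[0,-3.5,1.7],[-0.7,0,0]]
  ]
}}

```text
t: 8.02
tool_pos: [0.4645, -0.2797, 0.165]
tool_rot: [0.17, 0.678, 0.694, 0.174]
contact_force: [-0.1, 0.5, -0.6]
opening: 0.0142
grasp_force: 0.2
```

Call:
{"method": "carry_out", "body": {
  "series": [
    [[0,-3.4,1.8],[-0.7,0,0]],
    [[0,-3.4,1.8],[-0.7,0,0]],
    [[0,-3.4,1.9],[-0.7,0,0]]
  ]
}}

```text
t: 8.4
tool_pos: [0.4589, -0.2802, 0.1562]
tool_rot: [0.183, 0.674, 0.69, 0.187]
contact_force: [1.2, 0.4, 2.4]
opening: 0.0142
grasp_force: 1.1
```

Call:
{"method": "carry_out", "body": {
  "series": [
    [[0,-3.4,2.0],[-0.7,0,0]],
    [[0,-1.6,1.0],[-0.4,0,0]]
  ]
}}

```text
t: 8.65
tool_pos: [0.457, -0.2806, 0.1525]
tool_rot: [0.191, 0.672, 0.688, 0.194]
contact_force: [2.9, 0.0, 6.0]
opening: 0.0144
grasp_force: 2.9
```

Run:
```python
from h import *
p,S=arc("R",.478,.478,1)[0]; setcmd(p,S)
P=arc("R",.478,1.78,30)
for i in range(0,30,10): rows(P[i:i+10])
```

```text
[[[0.0,5.9,-3.3],[1.2,0.0,0.0]],[[0.0,6.0,-3.1],[1.3,0.0,0.0]],[[0.0,6.0,-3.0],[1.2,0.0,0.0]],[[0.0,6.1,-2.8],[1.3,0.0,0.0]],[[0.0,6.2,-2.7],[1.2,0.0,0.0]],[[0.0,6.2,-2.6],[1.3,0.0,0.0]],[[0.0,6.3,-2.4],[1.2,0.0,0.0]],[[0.0,6.3,-2.3],[1.2,0.0,0.0]],[[0.0,6.3,-2.2],[1.3,0.0,0.0]],[[0.0,6.5,-2.0],[1.2,0.0,0.0]]]
[[[0.0,6.4,-1.8],[1.3,0.0,0.0]],[[0.0,6.5,-1.8],[1.2,0.0,0.0]],[[0.0,6.5,-1.5],[1.3,0.0,0.0]],[[0.0,6.6,-1.4],[1.2,0.0,0.0]],[[0.0,6.6,-1.3],[1.2,0.0,0.0]],[[0.0,6.6,-1.1],[1.3,0.0,0.0]],[[0.0,6.7,-1.0],[1.2,0.0,0.0]],[[0.0,6.6,-0.8],[1.3,0.0,0.0]],[[0.0,6.7,-0.7],[1.2,0.0,0.0]],[[0.0,6.7,-0.5],[1.3,0.0,0.0]]]
[[[0.0,6.7,-0.4],[1.2,0.0,0.0]],[[0.0,6.7,-0.2],[1.3,0.0,0.0]],[[0.0,6.7,-0.1],[1.2,0.0,0.0]],[[0.0,6.7,0.1],[1.2,0.0,0.0]],[[0.0,6.7,0.2],[1.3,0.0,0.0]],[[0.0,6.9,0.4],[0.2,0.0,0.0]],[[0.0,6.9,0.6],[0.0,0.0,0.0]],[[0.0,6.9,1.0],[0.0,0.0,0.0]],[[0.0,6.8,1.2],[0.0,0.0,0.0]],[[0.0,6.8,1.6],[0.0,0.0,0.0]]]
```

Call:
{"method": "carry_out", "body": {
  "series": [
    [[0,5.9,-3.3],[1.2,0,0]],
    [[0,6.0,-3.1],[1.3,0,0]],
    [[0,6.0,-3.0],[1.2,0,0]],
    [[0,6.1,-2.8],[1.3,0,0]],
    [[0,6.2,-2.7],[1.2,0,0]],
    [[0,6.2,-2.6],[1.3,0,0]],
    [[0,6.3,-2.4],[1.2,0,0]],
    [[0,6.3,-2.3],[1.2,0,0]],
    [[0,6.3,-2.2],[1.3,0,0]],
    [[0,6.5,-2.0],[1.2,0,0]]
  ]
}}

```text
t: 9.9
tool_pos: [0.5001, -0.2789, 0.2011]
tool_rot: [0.114, 0.689, 0.706, 0.117]
contact_force: [-1.4, -0.4, 0.1]
opening: 0.0142
grasp_force: 0.6
```

Call:
{"method": "carry_out", "body": {
  "series": [
    [[0,6.4,-1.8],[1.3,0,0]],
    [[0,6.5,-1.8],[1.2,0,0]],
    [[0,6.5,-1.5],[1.3,0,0]],
    [[0,6.6,-1.4],[1.2,0,0]],
    [[0,6.6,-1.3],[1.2,0,0]],
    [[0,6.6,-1.1],[1.3,0,0]],
    [[0,6.7,-1.0],[1.2,0,0]],
    [[0,6.6,-0.8],[1.3,0,0]],
    [[0,6.7,-0.7],[1.2,0,0]],
    [[0,6.7,-0.5],[1.3,0,0]]
  ]
}}

```text
t: 11.15
tool_pos: [0.5611, -0.2774, 0.2274]
tool_rot: [0.039, 0.698, 0.714, 0.039]
contact_force: [-1.3, 0.6, 0.0]
opening: 0.0143
grasp_force: 0.2
```

Call:
{"method": "carry_out", "body": {
  "series": [
    [[0,6.7,-0.4],[1.2,0,0]],
    [[0,6.7,-0.2],[1.3,0,0]],
    [[0,6.7,-0.1],[1.2,0,0]],
    [[0,6.7,0.1],[1.2,0,0]],
    [[0,6.7,0.2],[1.3,0,0]],
    [[0,6.9,0.4],[0.2,0,0]],
    [[0,6.9,0.6],[0,0,0]],
    [[0,6.9,1.0],[0,0,0]],
    [[0,6.8,1.2],[0,0,0]],
    [[0,6.8,1.6],[0,0,0]]
  ]
}}

```text
t: 12.4
tool_pos: [0.6287, -0.2758, 0.2252]
tool_rot: [0.0, 0.699, 0.715, 0.0]
contact_force: [-0.2, 0.3, 0.9]
opening: 0.0146
grasp_force: 0.0
```

Call:
{"method": "carry_out", "body": {
  "series": [
    [[0,0,0],[0,0,0]],
    [[0,0,0],[0,0,0]]
  ],
  "gripper": 30
}}

```text
t: 12.65
tool_pos: [0.6282, -0.2758, 0.2252]
tool_rot: [-0.0, 0.699, 0.715, -0.0]
contact_force: [0.1, -0.1, -0.4]
opening: 0.0275
grasp_force: 0.0
```

Run:
```python
from h import *
p,R,o=cur(); c,_=getcmd(); print(p,c,o["contact_force"])
# rise, then above middle bar at ~1.72
P=line(c+[0,0,.13],toolR(BOX["R"][2],0),4)
rows(P)
q=bar("M",1.72); P=line([q[0],q[1],.36],toolR(BOX["M"][2],0),9); rows(P)
```

```text
[ 0.62820056 -0.27578992  0.22517388] [ 0.62905436 -0.2754817   0.22625174] [ 0.05536247 -0.11885088 -0.43885851]
[[[0.0,0.0,-32.5],[0.0,0.0,0.0]],[[0.0,0.0,-32.5],[0.0,0.0,0.0]],[[0.0,0.0,-32.5],[0.0,0.0,0.0]],[[0.0,0.0,-32.5],[0.0,0.0,0.0]]]
[[[31.8,6.8,-0.4],[0.0,0.0,-0.5]],[[31.7,7.2,-0.4],[0.0,0.0,-0.4]],[[31.7,7.3,-0.5],[0.0,0.0,-0.5]],[[31.6,7.6,-0.4],[0.0,0.0,-0.4]],[[31.5,7.8,-0.4],[0.0,0.0,-0.5]],[[31.5,8.1,-0.4],[0.0,0.0,-0.4]],[[31.4,8.4,-0.4],[0.0,0.0,-0.5]],[[31.4,8.6,-0.4],[0.0,0.0,-0.4]],[[31.3,8.8,-0.5],[0.0,0.0,-0.5]]]
```

Call:
{"method": "carry_out", "body": {
  "series": [
    [[0,0,-32.5],[0,0,0]],
    [[0,0,-32.5],[0,0,0]],
    [[0,0,-32.5],[0,0,0]],
    [[0,0,-32.5],[0,0,0]]
  ]
}}

```text
t: 13.15
tool_pos: [0.6279, -0.2758, 0.3567]
tool_rot: [0.0, 0.699, 0.715, 0.0]
contact_force: [0.0, -0.4, -0.2]
opening: 0.0282
grasp_force: 0.0
```

Call:
{"method": "carry_out", "body": {
  "series": [
    [[31.8,6.8,-0.4],[0,0,-0.5]],
    [[31.7,7.2,-0.4],[0,0,-0.4]],
    [[31.7,7.3,-0.5],[0,0,-0.5]],
    [[31.6,7.6,-0.4],[0,0,-0.4]],
    [[31.5,7.8,-0.4],[0,0,-0.5]],
    [[31.5,8.1,-0.4],[0,0,-0.4]],
    [[31.4,8.4,-0.4],[0,0,-0.5]],
    [[31.4,8.6,-0.4],[0,0,-0.4]],
    [[31.3,8.8,-0.5],[0,0,-0.5]],
    [[0,0,0],[0,0,0]]
  ]
}}

```text
t: 14.4
tool_pos: [0.683, 0.0139, 0.359]
tool_rot: [-0.0, 0.671, 0.741, 0.0]
contact_force: [-0.1, -0.6, 0.6]
opening: 0.0284
grasp_force: 0.0
```

Run:
```python
from h import *
p,R,o=cur(); c,_=getcmd(); print(p,c,o["contact_force"],np.round(o["qpos"],2))
wristlook("M","pics/w3.png",1.72)
```

```text
[0.68296176 0.01385412 0.35903747] [0.68393143 0.0119415  0.36003401] [-0.09735732 -0.5530357   0.61165329] [-0.06  0.44  0.65  0.    2.05 -0.16]
```

View pics/w3.png

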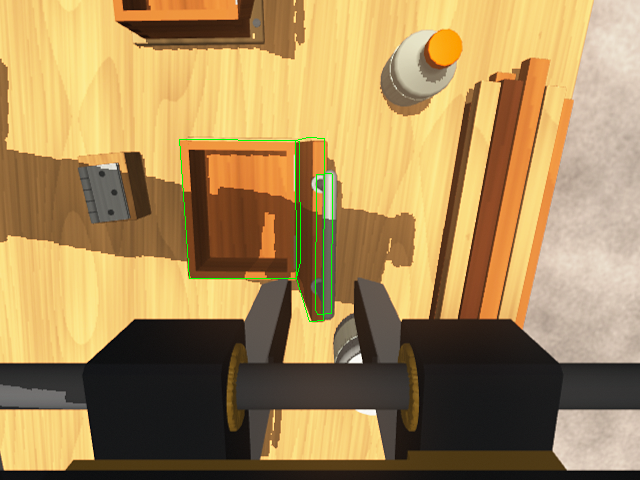

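Run:
```python
from h import *
q,S=arc("M",1.73,1.73,1)[0]; rows(line(q,S,4))
P=arc("M",1.73,.05,36)
for i in range(0,36,6): rows(P[i:i+6])
```

```text
[[[0.0,0.4,33.0],[0.0,0.0,0.0]],[[0.0,0.4,33.0],[0.0,0.0,0.0]],[[0.0,0.4,33.0],[0.0,0.0,0.0]],[[0.0,0.4,33.0],[0.0,0.0,0.0]]]
[[[0.0,-7.4,-1.3],[0.0,0.0,0.0]],[[0.0,-7.4,-0.9],[0.0,0.0,0.0]],[[0.0,-7.4,-0.6],[0.0,0.0,0.0]],[[0.0,-7.4,-0.3],[-0.8,0.0,0.0]],[[0.0,-7.2,0.0],[-1.3,0.0,0.0]],[[0.0,-7.2,0.2],[-1.4,0.0,0.0]]]
[[[0.0,-7.2,0.3],[-1.3,0.0,0.0]],[[0.0,-7.2,0.6],[-1.3,0.0,0.0]],[[0.0,-7.2,0.7],[-1.4,0.0,0.0]],[[0.0,-7.1,0.8],[-1.3,0.0,0.0]],[[0.0,-7.2,1.1],[-1.3,0.0,0.0]],[[0.0,-7.1,1.2],[-1.4,0.0,0.0]]]
[[[0.0,-7.1,1.4],[-1.3,0.0,0.0]],[[0.0,-7.0,1.5],[-1.3,0.0,0.0]],[[0.0,-7.0,1.7],[-1.4,0.0,0.0]],[[0.0,-7.0,1.9],[-1.3,0.0,0.0]],[[0.0,-6.9,2.1],[-1.4,0.0,0.0]],[[0.0,-6.9,2.2],[-1.3,0.0,0.0]]]
[[[0.0,-6.8,2.4],[-1.3,0.0,0.0]],[[0.0,-6.8,2.6],[-1.4,0.0,0.0]],[[0.0,-6.7,2.7],[-1.3,0.0,0.0]],[[0.0,-6.6,2.9],[-1.3,0.0,0.0]],[[0.0,-6.6,3.0],[-1.4,0.0,0.0]],[[0.0,-6.5,3.2],[-1.3,0.0,0.0]]]
[[[0.0,-6.4,3.4],[-1.4,0.0,0.0]],[[0.0,-6.3,3.5],[-1.3,0.0,0.0]],[[0.0,-6.3,3.7],[-1.3,0.0,0.0]],[[0.0,-6.1,3.8],[-1.4,0.0,0.0]],[[0.0,-6.1,4.0],[-1.3,0.0,0.0]],[[0.0,-6.0,4.1],[-1.3,0.0,0.0]]]
[[[0.0,-5.9,4.2],[-1.4,0.0,0.0]],[[0.0,-5.8,4.4],[-1.3,0.0,0.0]],[[0.0,-5.6,4.6],[-1.4,0.0,0.0]],[[0.0,-5.6,4.6],[-1.3,0.0,0.0]],[[0.0,-5.5,4.8],[-1.3,0.0,0.0]],[[0.0,-5.3,5.0],[-1.4,0.0,0.0]]]
```

Call:
{"method": "carry_out", "body": {
  "series": [
    [[0,0.4,33.0],[0,0,0]],
    [[0,0.4,33.0],[0,0,0]],
    [[0,0.4,33.0],[0,0,0]],
    [[0,0.4,33.0],[0,0,0]]
  ]
}}

```text
t: 14.95
tool_pos: [0.6842, 0.0099, 0.2262]
tool_rot: [0.0, 0.673, 0.739, -0.0]
contact_force: [1.0, 0.7, 0.1]
opening: 0.028
grasp_force: 0.0
```

Call:
{"method": "carry_out", "body": {
  "series": [
    [[0,0,0],[0,0,0]],
    [[0,0,0],[0,0,0]]
  ],
  "gripper": 15
}}

```text
t: 15.2
tool_pos: [0.6851, 0.0108, 0.2287]
tool_rot: [0.001, 0.673, 0.74, 0.001]
contact_force: [1.1, 0.2, 0.3]
opening: 0.0149
grasp_force: 0.2
```

Call:
{"method": "carry_out", "body": {
  "series": [
    [[0,-7.4,-1.3],[0,0,0]],
    [[0,-7.4,-0.9],[0,0,0]],
    [[0,-7.4,-0.6],[0,0,0]],
    [[0,-7.4,-0.3],[-0.8,0,0]],
    [[0,-7.2,0],[-1.3,0,0]],
    [[0,-7.2,0.2],[-1.4,0,0]]
  ]
}}

```text
t: 15.95
tool_pos: [0.6402, 0.0078, 0.2299]
tool_rot: [0.021, 0.672, 0.74, 0.023]
contact_force: [2.5, -0.2, 0.9]
opening: 0.0143
grasp_force: 1.0
```

Call:
{"method": "carry_out", "body": {
  "series": [
    [[0,-7.2,0.3],[-1.3,0,0]],
    [[0,-7.2,0.6],[-1.3,0,0]],
    [[0,-7.2,0.7],[-1.4,0,0]],
    [[0,-7.1,0.8],[-1.3,0,0]],
    [[0,-7.2,1.1],[-1.3,0,0]],
    [[0,-7.1,1.2],[-1.4,0,0]]
  ]
}}

```text
t: 16.7
tool_pos: [0.598, 0.0039, 0.22]
tool_rot: [0.068, 0.669, 0.736, 0.075]
contact_force: [0.9, -0.4, 1.7]
opening: 0.0143
grasp_force: 0.8
```

Call:
{"method": "carry_out", "body": {
  "series": [
    [[0,-7.1,1.4],[-1.3,0,0]],
    [[0,-7.0,1.5],[-1.3,0,0]],
    [[0,-7.0,1.7],[-1.4,0,0]],
    [[0,-7.0,1.9],[-1.3,0,0]],
    [[0,-6.9,2.1],[-1.4,0,0]],
    [[0,-6.9,2.2],[-1.3,0,0]]
  ]
}}

```text
t: 17.45
tool_pos: [0.5603, 0.0004, 0.1985]
tool_rot: [0.114, 0.663, 0.729, 0.126]
contact_force: [0.0, 0.6, 1.0]
opening: 0.0139
grasp_force: 0.7
```

Call:
{"method": "carry_out", "body": {
  "series": [
    [[0,-6.8,2.4],[-1.3,0,0]],
    [[0,-6.8,2.6],[-1.4,0,0]],
    [[0,-6.7,2.7],[-1.3,0,0]],
    [[0,-6.6,2.9],[-1.3,0,0]],
    [[0,-6.6,3.0],[-1.4,0,0]],
    [[0,-6.5,3.2],[-1.3,0,0]]
  ]
}}

```text
t: 18.2
tool_pos: [0.5308, -0.0028, 0.1673]
tool_rot: [0.16, 0.653, 0.719, 0.176]
contact_force: [0.6, 0.3, 1.4]
opening: 0.0143
grasp_force: 0.6
```

Call:
{"method": "carry_out", "body": {
  "series": [
    [[0,-6.4,3.4],[-1.4,0,0]],
    [[0,-6.3,3.5],[-1.3,0,0]],
    [[0,-6.3,3.7],[-1.3,0,0]],
    [[0,-6.1,3.8],[-1.4,0,0]],
    [[0,-6.1,4.0],[-1.3,0,0]],
    [[0,-6.0,4.1],[-1.3,0,0]]
  ]
}}

```text
t: 18.95
tool_pos: [0.5109, -0.0048, 0.129]
tool_rot: [0.206, 0.64, 0.705, 0.226]
contact_force: [1.2, 0.1, 1.6]
opening: 0.014
grasp_force: 0.6
```

Call:
{"method": "carry_out", "body": {
  "series": [
    [[0,-5.9,4.2],[-1.4,0,0]],
    [[0,-5.8,4.4],[-1.3,0,0]],
    [[0,-5.6,4.6],[-1.4,0,0]],
    [[0,-5.6,4.6],[-1.3,0,0]],
    [[0,-5.5,4.8],[-1.3,0,0]],
    [[0,-5.3,5.0],[-1.4,0,0]]
  ]
}}

```text
t: 19.7
tool_pos: [0.5021, -0.0058, 0.0865]
tool_rot: [0.25, 0.624, 0.687, 0.275]
contact_force: [2.1, -0.5, 0.8]
opening: 0.014
grasp_force: 0.8
```

Run:
```python
from h import *
p,R,o=cur(); c,_=getcmd(); print(p,c,o["contact_force"],o["qpos"].round(2) if hasattr(o["qpos"],"round") else o["qpos"])
rows(arc("M",.05,0.0,4)+arc("M",0,-.05,4))
```

```text
[ 0.50211501 -0.00578721  0.08651935] [ 0.50310125 -0.00527603  0.08800623] [ 2.1300674  -0.51838069  0.79475576] [-0.32 -0.45  2.28  0.47  0.66 -0.69]
[[[0.0,-1.4,1.3],[-0.3,0.0,0.0]],[[0.0,-1.4,1.4],[-0.4,0.0,0.0]],[[0.0,-1.4,1.3],[-0.3,0.0,0.0]],[[0.0,-1.4,1.4],[-0.4,0.0,0.0]],[[0.0,-1.4,1.3],[-0.4,0.0,0.0]],[[0.0,-1.4,1.4],[-0.3,0.0,0.0]],[[0.0,-1.4,1.4],[-0.4,0.0,0.0]],[[0.0,-1.4,1.4],[-0.3,0.0,0.0]]]
```

Call:
{"method": "carry_out", "body": {
  "series": [
    [[0,-1.4,1.3],[-0.3,0,0]],
    [[0,-1.4,1.4],[-0.4,0,0]],
    [[0,-1.4,1.3],[-0.3,0,0]],
    [[0,-1.4,1.4],[-0.4,0,0]]
  ]
}}

```text
t: 20.2
tool_pos: [0.5022, -0.0057, 0.0794]
tool_rot: [0.258, 0.621, 0.684, 0.283]
contact_force: [0.9, -0.6, 1.5]
opening: 0.014
grasp_force: 0.5
```

Call:
{"method": "carry_out", "body": {
  "series": [
    [[0,-1.4,1.3],[-0.4,0,0]],
    [[0,-1.4,1.4],[-0.3,0,0]],
    [[0,-1.4,1.4],[-0.4,0,0]],
    [[0,-1.4,1.4],[-0.3,0,0]]
  ]
}}

```text
t: 20.7
tool_pos: [0.5035, -0.0062, 0.0736]
tool_rot: [0.267, 0.618, 0.679, 0.293]
contact_force: [1.3, 1.0, 6.8]
opening: 0.0143
grasp_force: 2.8
```

Call:
{"method": "carry_out", "body": {
  "series": [
    [[0,1.5,-1.5],[0,0,0]],
    [[0,0,0],[0,0,0]]
  ],
  "gripper": 30
}}

```text
t: 20.95
tool_pos: [0.501, -0.0053, 0.0721]
tool_rot: [0.264, 0.618, 0.681, 0.291]
contact_force: [-0.8, -0.6, -0.4]
opening: 0.0271
grasp_force: 0.0
```

Run:
```python
from h import *
p,R,o=cur(); print(o["contact_force"],o["opening"])
c,S=getcmd(); c=c+S.apply([0,.0015,-.0015]); setcmd(c,S)
rows([(c+S.apply([0,0,-.025*k]),S) for k in(1,2,3,4)])
q=bar("L",1.78); c,S=getcmd()
rows(line([.52,.12,.33],toolR(BOX["L"][2],.2),6))
rows(line([q[0],q[1],.36],toolR(BOX["L"][2],0),7))
```

```text
[-0.79559301 -0.5659579  -0.38040332] 0.027136119613833568
[[[0.0,0.0,-25.0],[0.0,0.0,0.0]],[[0.0,0.0,-25.0],[0.0,0.0,0.0]],[[0.0,0.0,-25.0],[0.0,0.0,0.0]],[[0.0,0.0,-25.0],[0.0,0.0,0.0]]]
[[[20.5,34.2,-9.2],[5.8,0.1,-0.2]],[[20.4,33.1,-12.6],[5.8,0.1,-0.1]],[[20.4,31.7,-15.8],[5.9,0.1,-0.2]],[[20.3,30.0,-19.0],[5.8,0.1,-0.2]],[[20.3,28.0,-21.9],[5.8,0.1,-0.2]],[[20.2,25.8,-24.5],[5.8,0.1,-0.1]]]
[[[20.1,16.3,-1.1],[1.6,0.0,0.0]],[[20.1,16.2,-1.5],[1.7,0.0,0.0]],[[20.1,16.2,-2.0],[1.6,0.0,0.0]],[[20.2,16.1,-2.4],[1.7,0.0,0.0]],[[20.1,16.1,-2.9],[1.6,0.0,0.0]],[[20.1,15.9,-3.4],[1.6,0.0,0.0]],[[20.1,15.9,-3.8],[1.7,0.0,0.0]]]
```

Call:
{"method": "carry_out", "body": {
  "series": [
    [[0,0,-25.0],[0,0,0]],
    [[0,0,-25.0],[0,0,0]],
    [[0,0,-25.0],[0,0,0]],
    [[0,0,-25.0],[0,0,0]],
    [[20.5,34.2,-9.2],[5.8,0.1,-0.2]],
    [[20.4,33.1,-12.6],[5.8,0.1,-0.1]],
    [[20.4,31.7,-15.8],[5.9,0.1,-0.2]],
    [[20.3,30.0,-19.0],[5.8,0.1,-0.2]],
    [[20.3,28.0,-21.9],[5.8,0.1,-0.2]],
    [[20.2,25.8,-24.5],[5.8,0.1,-0.1]]
  ]
}}

```text
t: 22.2
tool_pos: [0.5314, 0.1181, 0.3262]
tool_rot: [0.062, 0.661, 0.744, 0.071]
contact_force: [0.5, -0.2, 1.5]
opening: 0.0284
grasp_force: 0.0
```

Call:
{"method": "carry_out", "body": {
  "series": [
    [[20.1,16.3,-1.1],[1.6,0,0]],
    [[20.1,16.2,-1.5],[1.7,0,0]],
    [[20.1,16.2,-2.0],[1.6,0,0]],
    [[20.2,16.1,-2.4],[1.7,0,0]],
    [[20.1,16.1,-2.9],[1.6,0,0]],
    [[20.1,15.9,-3.4],[1.6,0,0]],
    [[20.1,15.9,-3.8],[1.7,0,0]],
    [[0,0,0],[0,0,0]]
  ]
}}

```text
t: 23.2
tool_pos: [0.6253, 0.271, 0.3518]
tool_rot: [-0.004, 0.664, 0.748, -0.004]
contact_force: [0.9, 0.9, -0.8]
opening: 0.0282
grasp_force: 0.0
```

Run:
```python
from h import *
p,R,o=cur(); c,S=getcmd(); print(p,c,(R.inv()*S).magnitude(),o["contact_force"],np.round(o["qpos"],2))
wristlook("L","pics/w4.png",1.78)
```

```text
[0.62533623 0.27101272 0.35179199] [0.6133539  0.27251655 0.35997453] 0.012025843286623506 [ 0.89441013  0.90206399 -0.75915587] [0.32 0.44 0.66 0.   2.05 0.21]
```

View pics/w4.png

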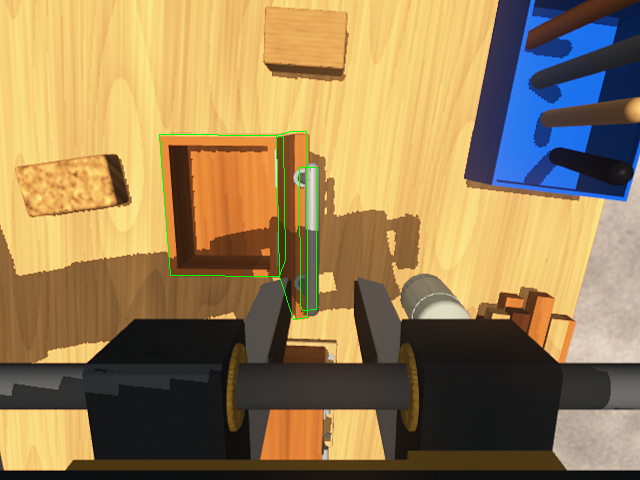

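Run:
```python
from h import *
ps=[];
p,R,o=cur(); print(p); setcmd([.6253,.2711,.3525],R)
q,S=arc("L",1.785,1.785,1)[0]; rows(line(q,S,4))
P=arc("L",1.785,.05,36)
for i in range(0,36,6): rows(P[i:i+6])
rows(arc("L",.05,0.0,4)+arc("L",0,-.05,4))
```

```text
[0.62472042 0.27010368 0.35299806]
[[[0.7,-2.4,31.6],[-0.1,0.0,0.0]],[[0.6,-2.5,31.7],[-0.2,0.0,0.1]],[[0.7,-2.6,31.6],[-0.1,-0.1,0.0]],[[0.7,-2.6,31.6],[-0.2,0.0,0.1]]]
[[[0.0,-7.5,-1.7],[0.0,0.0,0.0]],[[0.0,-7.6,-1.4],[0.0,0.0,0.0]],[[0.0,-7.7,-1.0],[0.0,0.0,0.0]],[[0.0,-7.6,-0.7],[0.0,0.0,0.0]],[[0.0,-7.6,-0.2],[-0.7,0.0,0.0]],[[0.0,-7.5,0.0],[-1.4,0.0,0.0]]]
[[[0.0,-7.4,0.1],[-1.4,0.0,0.0]],[[0.0,-7.4,0.4],[-1.4,0.0,0.0]],[[-0.1,-7.5,0.6],[-1.3,0.0,0.0]],[[0.0,-7.4,0.7],[-1.4,0.0,0.0]],[[0.0,-7.4,0.9],[-1.4,0.0,0.0]],[[0.0,-7.4,1.2],[-1.4,0.0,0.0]]]
[[[0.0,-7.3,1.3],[-1.4,0.0,0.0]],[[0.0,-7.3,1.4],[-1.4,0.0,0.0]],[[0.0,-7.3,1.7],[-1.3,0.0,0.0]],[[0.0,-7.2,1.8],[-1.4,0.0,0.0]],[[0.0,-7.2,2.1],[-1.4,0.0,0.0]],[[0.0,-7.1,2.2],[-1.4,0.0,0.0]]]
[[[0.0,-7.1,2.3],[-1.4,0.0,0.0]],[[0.0,-7.0,2.6],[-1.3,0.0,0.0]],[[0.0,-7.0,2.7],[-1.4,0.0,0.0]],[[0.0,-6.8,2.9],[-1.4,0.0,0.0]],[[0.0,-6.8,3.1],[-1.4,0.0,0.0]],[[0.0,-6.8,3.2],[-1.4,0.0,0.0]]]
[[[0.0,-6.6,3.4],[-1.3,0.0,0.0]],[[0.0,-6.6,3.6],[-1.4,0.0,0.0]],[[0.0,-6.5,3.8],[-1.4,0.0,0.0]],[[0.0,-6.4,3.9],[-1.4,0.0,0.0]],[[0.0,-6.3,4.0],[-1.4,0.0,0.0]],[[0.0,-6.2,4.2],[-1.3,0.0,0.0]]]
[[[0.0,-6.1,4.4],[-1.4,0.0,0.0]],[[0.0,-5.9,4.5],[-1.4,0.0,0.0]],[[0.0,-5.9,4.7],[-1.4,0.0,0.0]],[[0.0,-5.8,4.8],[-1.4,0.0,0.0]],[[0.0,-5.6,5.0],[-1.3,0.0,0.0]],[[0.0,-5.5,5.1],[-1.4,0.0,0.0]]]
[[[0.0,-1.5,1.3],[-0.4,0.0,0.0]],[[0.0,-1.4,1.4],[-0.3,0.0,0.0]],[[0.0,-1.4,1.3],[-0.4,0.0,0.0]],[[0.0,-1.4,1.4],[-0.4,0.0,0.0]],[[0.0,-1.4,1.3],[-0.3,0.0,0.0]],[[0.0,-1.3,1.4],[-0.4,0.0,0.0]],[[0.0,-1.4,1.4],[-0.3,0.0,0.0]],[[0.0,-1.4,1.4],[-0.4,0.0,0.0]]]
```

Call:
{"method": "carry_out", "body": {
  "series": [
    [[0.7,-2.4,31.6],[-0.1,0,0]],
    [[0.6,-2.5,31.7],[-0.2,0,0.1]],
    [[0.7,-2.6,31.6],[-0.1,-0.1,0]],
    [[0.7,-2.6,31.6],[-0.2,0,0.1]]
  ]
}}

```text
t: 23.75
tool_pos: [0.6126, 0.2704, 0.229]
tool_rot: [0.002, 0.666, 0.746, 0.002]
contact_force: [-0.4, 0.7, -0.2]
opening: 0.0283
grasp_force: 0.0
```

Call:
{"method": "carry_out", "body": {
  "series": [
    [[0,0,0],[0,0,0]],
    [[0,0,0],[0,0,0]]
  ],
  "gripper": 15
}}

```text
t: 24.0
tool_pos: [0.614, 0.2712, 0.2314]
tool_rot: [0.002, 0.666, 0.746, 0.003]
contact_force: [0.2, 0.0, 0.2]
opening: 0.0145
grasp_force: 0.0
```

Call:
{"method": "carry_out", "body": {
  "series": [
    [[0,-7.5,-1.7],[0,0,0]],
    [[0,-7.6,-1.4],[0,0,0]],
    [[0,-7.7,-1.0],[0,0,0]],
    [[0,-7.6,-0.7],[0,0,0]],
    [[0,-7.6,-0.2],[-0.7,0,0]],
    [[0,-7.5,0],[-1.4,0,0]]
  ]
}}

```text
t: 24.75
tool_pos: [0.5681, 0.2665, 0.2338]
tool_rot: [0.014, 0.665, 0.746, 0.016]
contact_force: [0.2, 0.5, 0.4]
opening: 0.0143
grasp_force: 0.2
```

Call:
{"method": "carry_out", "body": {
  "series": [
    [[0,-7.4,0.1],[-1.4,0,0]],
    [[0,-7.4,0.4],[-1.4,0,0]],
    [[-0.1,-7.5,0.6],[-1.3,0,0]],
    [[0,-7.4,0.7],[-1.4,0,0]],
    [[0,-7.4,0.9],[-1.4,0,0]],
    [[0,-7.4,1.2],[-1.4,0,0]]
  ]
}}

```text
t: 25.5
tool_pos: [0.5241, 0.2614, 0.2254]
tool_rot: [0.062, 0.663, 0.743, 0.07]
contact_force: [0.3, -0.0, 0.3]
opening: 0.0142
grasp_force: 0.0
```

Call:
{"method": "carry_out", "body": {
  "series": [
    [[0,-7.3,1.3],[-1.4,0,0]],
    [[0,-7.3,1.4],[-1.4,0,0]],
    [[0,-7.3,1.7],[-1.3,0,0]],
    [[0,-7.2,1.8],[-1.4,0,0]],
    [[0,-7.2,2.1],[-1.4,0,0]],
    [[0,-7.1,2.2],[-1.4,0,0]]
  ]
}}

```text
t: 26.25
tool_pos: [0.4847, 0.2568, 0.2043]
tool_rot: [0.109, 0.656, 0.736, 0.123]
contact_force: [0.4, 0.0, -0.2]
opening: 0.0144
grasp_force: 0.2
```

Call:
{"method": "carry_out", "body": {
  "series": [
    [[0,-7.1,2.3],[-1.4,0,0]],
    [[0,-7.0,2.6],[-1.3,0,0]],
    [[0,-7.0,2.7],[-1.4,0,0]],
    [[0,-6.8,2.9],[-1.4,0,0]],
    [[0,-6.8,3.1],[-1.4,0,0]],
    [[0,-6.8,3.2],[-1.4,0,0]]
  ]
}}

```text
t: 27.0
tool_pos: [0.4539, 0.2533, 0.1733]
tool_rot: [0.157, 0.647, 0.725, 0.177]
contact_force: [-0.7, 0.2, -1.5]
opening: 0.0145
grasp_force: 0.3
```

Call:
{"method": "carry_out", "body": {
  "series": [
    [[0,-6.6,3.4],[-1.3,0,0]],
    [[0,-6.6,3.6],[-1.4,0,0]],
    [[0,-6.5,3.8],[-1.4,0,0]],
    [[0,-6.4,3.9],[-1.4,0,0]],
    [[0,-6.3,4.0],[-1.4,0,0]],
    [[0,-6.2,4.2],[-1.3,0,0]]
  ]
}}

```text
t: 27.75
tool_pos: [0.4327, 0.251, 0.1339]
tool_rot: [0.203, 0.634, 0.711, 0.228]
contact_force: [-0.3, -0.6, -1.4]
opening: 0.014
grasp_force: 0.4
```

Call:
{"method": "carry_out", "body": {
  "series": [
    [[0,-6.1,4.4],[-1.4,0,0]],
    [[0,-5.9,4.5],[-1.4,0,0]],
    [[0,-5.9,4.7],[-1.4,0,0]],
    [[0,-5.8,4.8],[-1.4,0,0]],
    [[0,-5.6,5.0],[-1.3,0,0]],
    [[0,-5.5,5.1],[-1.4,0,0]]
  ]
}}

```text
t: 28.5
tool_pos: [0.4236, 0.2501, 0.0898]
tool_rot: [0.248, 0.618, 0.692, 0.279]
contact_force: [-0.3, -0.1, -1.0]
opening: 0.0139
grasp_force: 0.4
```

Call:
{"method": "carry_out", "body": {
  "series": [
    [[0,-1.5,1.3],[-0.4,0,0]],
    [[0,-1.4,1.4],[-0.3,0,0]],
    [[0,-1.4,1.3],[-0.4,0,0]],
    [[0,-1.4,1.4],[-0.4,0,0]]
  ]
}}

```text
t: 29.0
tool_pos: [0.4235, 0.25, 0.0826]
tool_rot: [0.256, 0.615, 0.689, 0.288]
contact_force: [-1.6, -0.4, -0.5]
opening: 0.0139
grasp_force: 1.0
```

Call:
{"method": "carry_out", "body": {
  "series": [
    [[0,-1.4,1.3],[-0.3,0,0]],
    [[0,-1.3,1.4],[-0.4,0,0]],
    [[0,-1.4,1.4],[-0.3,0,0]],
    [[0,-1.4,1.4],[-0.4,0,0]]
  ]
}}

```text
t: 29.5
tool_pos: [0.4242, 0.2503, 0.0755]
tool_rot: [0.264, 0.611, 0.685, 0.297]
contact_force: [0.3, 0.4, 1.8]
opening: 0.014
grasp_force: 0.7
```

Call:
{"method": "carry_out", "body": {
  "series": [
    [[0,-1.4,1.4],[0,0,0]],
    [[0,-1.4,1.4],[0,0,0]]
  ]
}}

```text
t: 29.75
tool_pos: [0.425, 0.2509, 0.0729]
tool_rot: [0.264, 0.611, 0.685, 0.298]
contact_force: [1.2, -0.9, 4.4]
opening: 0.0139
grasp_force: 2.3
```

Call:
{"method": "carry_out", "body": {
  "series": [
    [[0,1.0,-1.0],[0,0,0]],
    [[0,0,0],[0,0,0]]
  ],
  "gripper": 30
}}

```text
t: 30.0
tool_pos: [0.4231, 0.2495, 0.0712]
tool_rot: [0.263, 0.612, 0.685, 0.295]
contact_force: [-0.3, 0.9, 0.7]
opening: 0.0279
grasp_force: 0.0
```

Call:
{"method": "carry_out", "body": {
  "series": [
    [[0,0,-25],[0,0,0]],
    [[0,0,-25],[0,0,0]],
    [[0,0,-25],[0,0,0]],
    [[0,0,-25],[0,0,0]]
  ]
}}

```text
t: 30.5
tool_pos: [0.3504, 0.2409, 0.1401]
tool_rot: [0.263, 0.612, 0.685, 0.295]
contact_force: [-0.6, -0.9, 0.2]
opening: 0.0281
grasp_force: 0.0
```

Run:
```python
from h import *
p,R,o=cur(); setcmd(p,R); print(p,o["contact_force"],np.round(o["qpos"],2))
g=ray("top",(309.6,285.6),.054); print("hinge",g)
# want camera centred: stand back a bit: tool camera is +66 along heading(+y), looks back to tool axis
rows(line([g[0],g[1],.25],toolR(.17,0),12)); rows(line([g[0],g[1],.25],toolR(.17,0),1))
```

```text
[0.3503594  0.24087139 0.14005678] [-0.5813615  -0.86078703  0.23243982] [ 0.88 -0.62  2.27 -0.66  0.95  1.01]
hinge [0.43132808 0.00426039 0.054     ]
[[[-20.4,9.7,-3.1],[3.9,0.1,-0.3]],[[-20.4,9.4,-3.7],[3.9,0.1,-0.2]],[[-20.4,9.1,-4.4],[3.8,0.1,-0.3]],[[-20.4,8.6,-5.0],[3.9,0.1,-0.2]],[[-20.5,8.2,-5.7],[3.9,0.1,-0.3]],[[-20.5,7.6,-6.2],[3.9,0.2,-0.2]],[[-20.5,7.2,-6.8],[3.8,0.1,-0.3]],[[-20.6,6.6,-7.3],[3.9,0.1,-0.2]],[[-20.5,6.0,-7.7],[3.9,0.1,-0.3]],[[-20.6,5.3,-8.2],[3.9,0.1,-0.3]],[[-20.6,4.7,-8.5],[3.9,0.1,-0.2]],[[-20.6,4.0,-8.9],[3.8,0.1,-0.3]]]
[[[0.0,0.0,0.0],[0.0,0.0,0.0]]]
```

Call:
{"method": "carry_out", "body": {
  "series": [
    [[-20.4,9.7,-3.1],[3.9,0.1,-0.3]],
    [[-20.4,9.4,-3.7],[3.9,0.1,-0.2]],
    [[-20.4,9.1,-4.4],[3.8,0.1,-0.3]],
    [[-20.4,8.6,-5.0],[3.9,0.1,-0.2]],
    [[-20.5,8.2,-5.7],[3.9,0.1,-0.3]],
    [[-20.5,7.6,-6.2],[3.9,0.2,-0.2]],
    [[-20.5,7.2,-6.8],[3.8,0.1,-0.3]],
    [[-20.6,6.6,-7.3],[3.9,0.1,-0.2]],
    [[-20.5,6.0,-7.7],[3.9,0.1,-0.3]],
    [[-20.6,5.3,-8.2],[3.9,0.1,-0.3]],
    [[-20.6,4.7,-8.5],[3.9,0.1,-0.2]],
    [[-20.6,4.0,-8.9],[3.8,0.1,-0.3]]
  ],
  "gripper": 75
}}

```text
t: 32.0
tool_pos: [0.4321, 0.0044, 0.2502]
tool_rot: [-0.001, 0.644, 0.765, 0.0]
contact_force: [0.6, 0.3, -0.2]
opening: 0.0706
grasp_force: 0.0
```

Call:
{"method": "carry_out", "body": {
  "series": [
    [[0,0,0],[0,0,0]],
    [[0,0,0],[0,0,0]]
  ]
}}

```text
t: 32.25
tool_pos: [0.4317, 0.0055, 0.2498]
tool_rot: [-0.0, 0.644, 0.765, 0.001]
contact_force: [0.6, -0.1, 0.1]
opening: 0.0705
grasp_force: 0.0
```

Run:
```python
from h import *
P=[];
p,R,o=cur(); print(p,getcmd()[0],(R.inv()*getcmd()[1]).magnitude(),o["opening"])
T=np.eye(4);T[:3,:3]=R.as_matrix();T[:3,3]=p; M=T@np.array(cm("wrist")["mount"])
im=imaging.get_image("wrist")[:,:,::-1].copy()
for n,z in(("new_hinge",.054),("hinge_carton",.045)):
  for d in nets.silhouettes(n,"wrist"):
    ys,xs=np.nonzero(d["pixels"]); W=np.array([ray("wrist",q,z,M)[:2] for q in np.c_[xs,ys][::5]])
    rc=cv2.minAreaRect((W*1e3).astype(np.float32)); print(n,round(d["confidence"],2),d["bbox"],np.round(rc[0],1),np.round(rc[1],1),round(rc[2],1))
    B=np.c_[cv2.boxPoints(rc)/1e3,np.full(4,z)]; cv2.polylines(im,[np.round(proj("wrist",B,M)).astype(np.int32)],True,(0,255,0) if n=="new_hinge" else (0,0,255),1)
cv2.imwrite("pics/w5.png",im)
```

```text
[0.43168812 0.00548087 0.24982812] [0.43131089 0.00421113 0.25001179] 0.002440046817285123 0.07054845016083024
new_hinge 0.94 [296.0, 185.9, 347.7, 263.3] [433.    4.5] [43.6 64.8] 12.3
new_hinge 0.5 [406.1, 0.7, 582.7, 21.4] [536.3 199. ] [138.3  13. ] 9.9
hinge_carton 0.76 [292.7, 173.7, 356.5, 258.9] [434.   10.3] [53.4 79.5] 10.9
hinge_carton 0.31 [373.7, 0.0, 584.2, 52.6] [527.  187.4] [167.6  38.2] 9.9
```

View pics/w5.png

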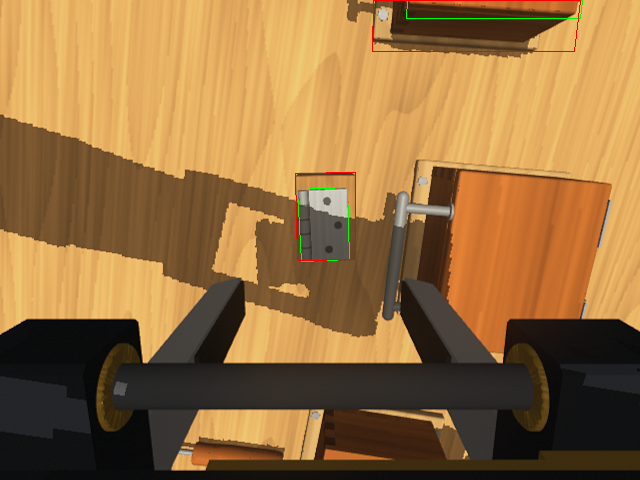

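Run:
```python
from h import *
rows(line([.433,.0045,.10],toolR(.215,0),4)+line([.433,.0045,.056],toolR(.215,0),1)[:0])
rows(line([.433,.0045,.056],toolR(.215,0),4))
```

```text
[[[0.0,0.4,37.5],[0.0,0.0,-0.6]],[[0.0,0.4,37.5],[0.0,0.0,-0.7]],[[0.0,0.4,37.5],[0.0,0.0,-0.6]],[[0.0,0.4,37.5],[0.0,0.0,-0.6]]]
[[[0.0,0.0,11.0],[0.0,0.0,0.0]],[[0.0,0.0,11.0],[0.0,0.0,0.0]],[[0.0,0.0,11.0],[0.0,0.0,0.0]],[[0.0,0.0,11.0],[0.0,0.0,0.0]]]
```

Call:
{"method": "carry_out", "body": {
  "series": [
    [[0,0.4,37.5],[0,0,-0.6]],
    [[0,0.4,37.5],[0,0,-0.7]],
    [[0,0.4,37.5],[0,0,-0.6]],
    [[0,0.4,37.5],[0,0,-0.6]],
    [[0,0,0],[0,0,0]]
  ],
  "gripper": 62
}}

```text
t: 33.02
tool_pos: [0.4313, 0.0062, 0.0979]
tool_rot: [-0.002, 0.627, 0.779, -0.0]
contact_force: [-0.4, -0.2, 0.9]
opening: 0.0588
grasp_force: 0.0
```

Call:
{"method": "carry_out", "body": {
  "series": [
    [[0,0,11],[0,0,0]],
    [[0,0,11],[0,0,0]],
    [[0,0,11],[0,0,0]],
    [[0,0,11],[0,0,0]],
    [[0,0,0],[0,0,0]]
  ]
}}

```text
t: 33.65
tool_pos: [0.4336, 0.0055, 0.0556]
tool_rot: [-0.0, 0.627, 0.779, 0.001]
contact_force: [0.9, -0.4, 0.9]
opening: 0.0582
grasp_force: 0.0
```

Call:
{"method": "carry_out", "body": {
  "series": [
    [[0,0,0],[0,0,0]],
    [[0,0,0],[0,0,0]],
    [[0,0,0],[0,0,0]],
    [[0,0,0],[0,0,0]]
  ],
  "gripper": 20
}}

```text
t: 34.15
tool_pos: [0.4348, 0.0053, 0.0572]
tool_rot: [0.001, 0.627, 0.779, 0.001]
contact_force: [-0.5, -0.8, 1.3]
opening: 0.0427
grasp_force: 30.0
```

Call:
{"method": "carry_out", "body": {
  "series": [
    [[0,0,-10],[0,0,0]],
    [[0,0,-20],[0,0,0]],
    [[0,0,-30],[0,0,0]],
    [[0,0,-40],[0,0,0]],
    [[0,0,-40],[0,0,0]],
    [[0,0,0],[0,0,0]]
  ]
}}

```text
t: 34.9
tool_pos: [0.4363, 0.0051, 0.2011]
tool_rot: [0.004, 0.627, 0.779, 0.004]
contact_force: [-0.6, -0.1, -0.7]
opening: 0.0434
grasp_force: 30.0
```

Run:
```python
from h import *
p,R,o=cur(); print(p,o["opening"],o["grasp_force"],o["contact_force"])
im=imaging.get_image("wrist")
cv2.imwrite("pics/w6.png",im[:,:,::-1])
c,S=getcmd(); setcmd(c+[0,0,.14],S)
a=BOX["R"][2]; G=toolR(a+np.pi/2,0)
q=np.array([.53,-.2775,0])+np.array([-.008*np.cos(a),-.008*np.sin(a),0])
rows(line([q[0],q[1],.22],G,12))
rows(line([q[0],q[1],.05],G,6))
```

```text
[0.43627391 0.00508287 0.20105738] 0.04340771991721262 29.999772906303406 [-0.59657484 -0.13814361 -0.72140851]
[[[-24.6,2.2,-2.0],[0.0,0.0,-6.6]],[[-24.6,-0.5,-2.0],[0.0,0.0,-6.6]],[[-24.4,-3.5,-2.0],[0.0,0.0,-6.6]],[[-23.9,-6.2,-2.0],[0.0,0.0,-6.6]],[[-23.0,-8.9,-2.0],[0.0,0.0,-6.5]],[[-21.8,-11.4,-1.9],[0.0,0.0,-6.6]],[[-20.4,-13.9,-2.0],[0.0,0.0,-6.6]],[[-18.7,-16.1,-2.0],[0.0,0.0,-6.6]],[[-16.6,-18.2,-2.0],[0.0,0.0,-6.6]],[[-14.5,-20.0,-2.0],[0.0,0.0,-6.6]],[[-12.1,-21.5,-2.0],[0.0,0.0,-6.6]],[[-9.5,-22.7,-2.0],[0.0,0.0,-6.6]]]
[[[0.0,0.0,28.3],[0.0,0.0,0.0]],[[0.0,0.0,28.4],[0.0,0.0,0.0]],[[0.0,0.0,28.3],[0.0,0.0,0.0]],[[0.1,0.0,28.3],[0.0,0.0,0.0]],[[0.0,0.0,28.4],[0.0,0.0,0.0]],[[0.0,0.0,28.3],[0.0,0.0,0.0]]]
```

View pics/w6.png

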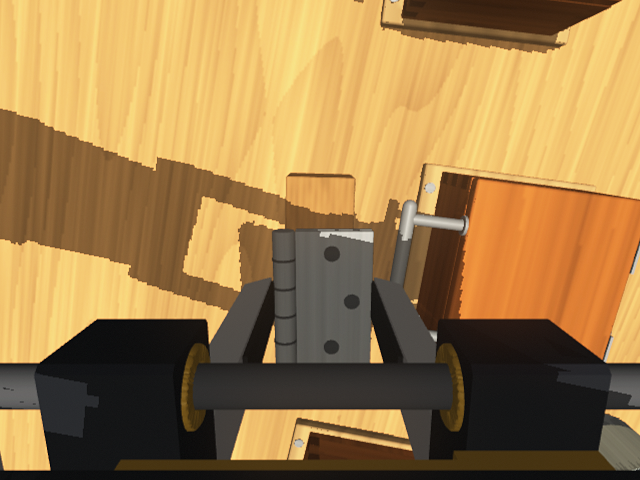

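Call:
{"method": "carry_out", "body": {
  "series": [
    [[-24.6,2.2,-2],[0,0,-6.6]],
    [[-24.6,-0.5,-2],[0,0,-6.6]],
    [[-24.4,-3.5,-2],[0,0,-6.6]],
    [[-23.9,-6.2,-2],[0,0,-6.6]],
    [[-23.0,-8.9,-2],[0,0,-6.5]],
    [[-21.8,-11.4,-1.9],[0,0,-6.6]],
    [[-20.4,-13.9,-2],[0,0,-6.6]],
    [[-18.7,-16.1,-2],[0,0,-6.6]],
    [[-16.6,-18.2,-2],[0,0,-6.6]],
    [[-14.5,-20.0,-2],[0,0,-6.6]],
    [[-12.1,-21.5,-2],[0,0,-6.6]],
    [[-9.5,-22.7,-2],[0,0,-6.6]]
  ]
}}

```text
t: 36.45
tool_pos: [0.5226, -0.277, 0.2178]
tool_rot: [-0.001, -0.014, 1.0, 0.002]
contact_force: [0.0, -0.1, -0.8]
opening: 0.0427
grasp_force: 30.0
```

Run:
```python
from h import *
p,R,o=cur(); a=BOX["R"][2];G=toolR(a+np.pi/2,0); print(p,(R.inv()*G).as_rotvec(degrees=True),o["opening"],o["qpos"])
M=wristlook("R","pics/w7.png",1.80)
im=cv2.imread("pics/w7.png"); top=imaging.get_image("top")[:,:,::-1]
cv2.imwrite("pics/w7.png",np.hstack([cv2.resize(im,(400,300)),cv2.resize(top[130:310,150:470],(400,225))[:, :].copy() if 0 else cv2.resize(top[120:330,150:430],(400,300))]))
```

```text
[ 0.52256579 -0.27702826  0.21780322] [ 0.22283981 -0.06649969  0.29361166] 0.042736712325061085 [-0.58477059  0.18145058  1.25685737  0.00254399  1.70646548 -2.18375133]
```

View pics/w7.png

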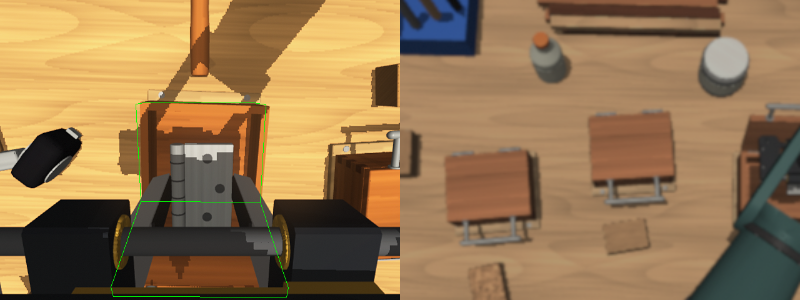

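Call:
{"method": "carry_out", "body": {
  "series": [
    [[0,0,28],[0,0,0]],
    [[0,0,28],[0,0,0]],
    [[0,0,28],[0,0,0]],
    [[0,0,28],[0,0,0]],
    [[0,0,28],[0,0,0]],
    [[0,0,28],[0,0,0]],
    [[0,0,8],[0,0,0]],
    [[0,0,5],[0,0,0]],
    [[0,0,0],[0,0,0]]
  ]
}}

```text
t: 37.67
tool_pos: [0.5241, -0.2767, 0.0403]
tool_rot: [0.002, -0.012, 1.0, 0.0]
contact_force: [0.4, -0.1, -1.5]
opening: 0.0432
grasp_force: 30.0
```

Call:
{"method": "carry_out", "body": {
  "series": [
    [[0,0,3],[0,0,0]],
    [[0,0,2],[0,0,0]],
    [[0,0,0],[0,0,0]]
  ]
}}

```text
t: 38.05
tool_pos: [0.5238, -0.2767, 0.0348]
tool_rot: [0.001, -0.012, 1.0, 0.0]
contact_force: [0.4, -0.6, -1.3]
opening: 0.043
grasp_force: 30.0
```

Call:
{"method": "carry_out", "body": {
  "series": [
    [[0,0,1.5],[0,0,0]],
    [[0,0,1],[0,0,0]],
    [[0,0,0],[0,0,0]]
  ]
}}

```text
t: 38.42
tool_pos: [0.524, -0.2768, 0.0332]
tool_rot: [0.002, -0.012, 1.0, 0.0]
contact_force: [-2.7, 0.9, 5.1]
opening: 0.043
grasp_force: 30.0
```

Contact with the floor of the chest; release and retract.

Call:
{"method": "carry_out", "body": {
  "series": [
    [[0,0,0],[0,0,0]],
    [[0,0,0],[0,0,0]],
    [[0,0,0],[0,0,0]],
    [[0,0,0],[0,0,0]]
  ],
  "gripper": 65
}}

```text
t: 38.92
tool_pos: [0.5237, -0.2766, 0.0318]
tool_rot: [0.001, -0.012, 1.0, 0.001]
contact_force: [0.8, -0.1, -0.0]
opening: 0.0611
grasp_force: 0.0
```

Call:
{"method": "carry_out", "body": {
  "series": [
    [[0,0,-20],[0,0,0]],
    [[0,0,-40],[0,0,0]],
    [[0,0,-40],[0,0,0]],
    [[0,0,-40],[0,0,0]],
    [[0,0,-40],[0,0,0]],
    [[0,0,-20],[0,0,0]],
    [[30,0,0],[0,0,0]],
    [[40,0,0],[0,0,0]],
    [[40,0,0],[0,0,0]],
    [[40,0,0],[0,0,0]],
    [[0,0,0],[0,0,0]],
    [[0,0,0],[0,0,0]]
  ]
}}

```text
t: 40.42
tool_pos: [0.3738, -0.2807, 0.2319]
tool_rot: [0.002, -0.012, 1.0, 0.0]
contact_force: [0.6, 0.5, 0.2]
opening: 0.0613
grasp_force: 0.0
```

Run:
```python
from h import *
p,R,o=cur(); print(p,o["contact_force"],o["opening"],o["t"])
imaging.get_image("top"); imaging.get_image("wrist")
T=np.eye(4);T[:3,:3]=R.as_matrix();T[:3,3]=p; M=T@np.array(cm("wrist")["mount"])
for c,MM in(("top",None),("wrist",M)):
  for d in nets.silhouettes("new_hinge",c)[:2]:
    b=d["bbox"]; print(c,round(d["confidence"],2),b,ray(c,((b[0]+b[2])/2,(b[1]+b[3])/2),.03,MM))
for d in nets.silhouettes("lid_a","top"): print("lid",round(d["confidence"],2),d["bbox"])
# predicted lid bbox for the closed L, M and open R
for b,t in(("L",0),("M",0),("R",1.78)):
    q=proj("top",np.vstack(parts(*BOX[b],t)[2:])); print(b,q.min(0).round(),q.max(0).round())
```

```text
[ 0.37381002 -0.28068643  0.23190197] [0.61100373 0.4568036  0.19557342] 0.06128040875483922 40.425
top 0.75 [404.2, 245.8, 419.8, 266.8] [ 0.51904567 -0.26917561  0.03      ]
top 0.56 [480.6, 230.1, 511.3, 262.4] [ 0.55170887 -0.49695428  0.03      ]
wrist 0.69 [297.5, 357.1, 340.6, 365.4] [ 0.51222748 -0.28049397  0.03      ]
lid 0.94 [284.8, 196.5, 343.6, 263.8]
lid 0.79 [389.7, 192.5, 457.6, 226.5]
lid 0.55 [181.9, 223.6, 243.1, 291.1]
L [180. 224.] [242. 292.]
M [281. 197.] [342. 263.]
R [389. 193.] [458. 226.]
```

Everything matches: the L and M lids are shut, R is open past upright, and the hinge is inside R.

```bash
python3 -c "
from plant import r
print(r.hand_in())"
```

```text
the job is handed in; nothing more can be done
None
```

Job handed in at about 40 s: the right-hand chest (seen from the robot) binds, so its lid is back up past upright with the new hinge lying inside; the left chest (free) and the middle one (stiff) are fully shut, and no other bench items were moved.

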